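# Seat and clamp a tube in the welding fixture

## Task

Push the square tube along its channel until it butts fully home against the end stop, then screw the knurled thumbscrew of the clamp down (clockwise) until its nose seats on the tube and the resistance clearly rises. Stop there, thumb-tight: the tube must be firmly held but not crushed by overtightening; leave the things lying around alone and let go.

Things in the scene. Friction and masses are not known exactly. Their poses are not given: they have to be found in the camera images.
- bed: Fixed welding fixture: dark steel base plate 245 x 100 x 12 mm (x -135 to +110 mm) with two guide rails (10 mm high, 130 mm long, 33 mm apart) that form a channel for the tube, and an end-stop block 18 x 50 x 30 mm. Origin at table height on the channel's middle line; x along the channel towards the stop, y across, z up. Its place on the table varies, turned up to 23 degrees.
- stop_face (a point): Centre of the end stop's face that the tube must butt against, 85 mm along the bed's +x from its origin and 27 mm above the table.
- tube: The work: plain square steel tube 30 x 30 mm, 160 mm long, about 0.3 kg, loose in the channel with 1.5 mm play each side, drawn out 20 to 45 mm from the stop at the start. Origin at the middle of its underside (12 mm above the table), x along its length. Fully home its origin is 80 mm before the stop face.
- tube_center (a point): Centre of the tube (half-way up, half-way along); its near end face lies 80 mm along the tube's -x, its top 15 mm higher (42 mm above the table).
- clamp: Fixed clamp beside the bed: a post on the bed's +y side and a grey arm 28 mm wide over the channel (underside 58 mm, top 76 mm above the table) that carries the thumbscrew. Origin at table height straight below the vertical screw axis; axes as the bed's. Its place along the bed varies by 20 mm.
- head_nominal (a point): Point of the clamp frame on the screw axis, 114 mm above the table; it does not move with the screw. The thumbscrew's head, a knurled steel cylinder 30 mm across and 26 mm high, has its centre near it: 112 to 116 mm above the table at the start, 109 to 111 mm when tight, so some 20 mm stay free between head and arm. The head gives a little in torsion (2 N m per rad).
- brush: Bystander: wire brush with a wooden back, 200 x 28 x 34 mm, lying on the table on the bed's -y side. Origin under its middle.
- magnet: Bystander: flat red welding magnet, about 90 x 90 x 16 mm, lying on the bed's +y side. Origin under its middle.
- offcut: Bystander: short upright piece of square tube, 40 x 40 x 50 mm, on the bed's +y side beyond the clamp. Origin under its middle.
- screw_hole (a point): Where the screw passes the arm's top, 76 mm up, on the axis. Clockwise from above drives it down 8 mm a turn. Its start is not measured: the flat brass nose (18 mm) begins 1.4 to 5 mm above the tube, 1.1 to 3.9 rad from touch. Turning takes under 0.1 N m while free, then rises by about 0.2 N m per rad (the press on the tube by some 40 N per rad): 0.15 to 0.25 N m is thumb-tight, 0.35 crushes.
Not all that is in view belongs to the job. Leave any purple or turquoise look-alike of the tube alone.

How it is judged (in metres and radians):
On the way, in this order (a step that is already met when the one before it is completed fails the run):
1. the tube is fully home against the stop, the clamp not yet on it (x of tube in the frame of bed above 0.0025 m and contact force between clamp and tube below 2 N), for 0.2 s.
2. the thumbscrew's nose is seated on the tube (x of tube in the frame of bed above 0.002 m and contact force between clamp and tube above 12 N), for 0.2 s.
At the end, for the whole second after the job is handed in: The tube lies at rest in the channel within 3 mm of the stop and flat on the bed, and the thumbscrew's nose presses on it with 12 to 70 N (all of step 2 and z of tube in the frame of bed below 0.016 m and contact force between clamp and tube below 70 N and linear speed of tube below 0.01 m/s); the robot touches nothing.
It fails at once if the thumbscrew is overtightened: its nose presses on the tube with more than 70 N (contact force between clamp and tube above 70 N).
It fails at once if a bystander is moved by more than 25 mm (distance of any of brush, magnet, offcut from where it was at the start of the episode above 0.025 m).
It also fails if it takes over 64 s, if anything falls off the work surface, if the arm or the gripper's body presses on something with over 40 N, if the wrist force passes 120 N, or if a joint passes its speed limit or range.

## Robot

A 6-joint arm with a two-finger parallel gripper is mounted at the origin on the work surface. World frame = base frame: x ahead of the robot, y to its left, z up, the work surface at z = 0. Lengths are in mm, angles in rad, forces in N, time in s.
With the tool pointing down it reaches from about 300 to 775 mm from the base axis. Payload 14.6 kg.
Tool frame: the origin (TCP) lies between the finger pads; the fingertips stand 8 mm ahead of it and the grasp point (between the pads) lies 11 mm behind it; x points along the fingers, y is the direction in which the jaws open and shut, and the axes are right-handed (so a half turn about x gives the same grasp; the last joint's range is limited). The gripper opens to 94 mm and grips with 3 to 60 N. Pads are 16 mm wide; open, the fingers measure 119 mm over their backs; the gripper's body (75 mm by 177 mm) begins 78 mm behind the grasp point.
Start: joints at [-1.185, 0.3, 1.521, -0, 1.321, -0.067], TCP at [240.609, -494.567, 213.446] pointing down, gripper open.
Joint ranges: [-3.03, 3.03], [-0.79, 2.21], [0.23, 2.52], [-1.04, 4.18], [0, 3.07], [-2.55, 2.55]. Speed limits (rad/s): [2.22, 2.22, 2.57, 3.14, 3.14, 3.14].

## Interface

Orientations are given as [roll, pitch, yaw] about the fixed x, y, z axes, in that order (R = Rz(yaw) Ry(pitch) Rx(roll)).
In Python, from cell import telemetry, camera, calibration, order gives the robot as it stands.
- The arm moves only by the shell command python3 -m handwheel 'ROWS' [FORCE]. ROWS is JSON, a list of rows, each a list of 7 numbers: the turn, a rotation vector about the tool's x, y, z as a fraction of full scale, then the shift along the tool's x, y, z as a fraction of full scale, then the opening, from 0 (shut) to 1 (fully open). A call has 1 to 12 rows; each row is the pose to reach, as a shift and turn from the pose measured when the call began, along the tool's axes at that moment, turning the shorter way round; what a row does not reach only later rows make up. Full scale, the value 1, is 300 mm for a shift and pi rad for a turn. A row lasts 1/8 s, in which the tool goes at most 62.5 mm and 10.7 degrees, less where a joint would pass 70% of its speed; a pose out of reach is approached as far as the arm can. A call with a number of a shift or a turn outside -1 to 1 is refused whole. A call with a gripper value outside its range is refused whole. The fingers move at their own pace and stop on an object; FORCE is the grip in N (left out, the last holds). Time passes only in rows, so rows that repeat a pose let the fingers close. It gives the time, the measured TCP pose, the force and the opening at its end, in the units of the state.
- telemetry.read_state(): the state, without advancing time (a new reading comes with each control period).
- camera(name): name is "scene" or "top" or "wrist"; returns the picture (384x512x3 uint8, red, green, blue); there is no depth.
- calibration(name): a dict with "fov_y" (degrees; the focal length in pixels is half the picture's height over the tangent of half this angle, whatever the lens; pixels are square), "cx", "cy" (the principal point, pixels), "k1" (the pictures are not rectified: a ray, as slopes to the right and down, at radius r is drawn at 1 + k1 r^2 times it, then the intrinsics apply), "position" and "attitude" of the camera in the world. Camera axes: x right, y down, z forward; pixel columns grow to the right and rows downward; lengths in mm; the calibration is good to about 2 mm. A picture is of the moment at which its call begins: read the wrist's pose just before it. calibration takes no time and is no camera call; for the wrist camera it gives the pose at the moment of the call.
- order.sign_off(): hands the job in, once; it reports no verdict.
The state is a dict: "clock": time; "joints": joint angles; "qd": joint speeds; "effort": joint torques, N m; "eef_pos": TCP position; "eef_rot": TCP orientation; "wrist_force": force on the tool from outside, world axes, zero at the start; "moment": the same for the moment, N m; "finger_gap": finger opening in mm.
Only numpy, scipy, OpenCV 4.12 (cv2) and the standard library are available. Lean on these libraries where they do the work, as an engineer would, in place of code of your own. Each camera call takes 0.05 s, during which the arm holds its last target.

## Working session

There is one attempt and no reset: what is moved stays moved. The work goes in short steps, Python scripts to look and compute and a shell command to move; the robot and the scene stay as the last step left them, time stands still between calls to the robot, and variables do not carry over. Pictures are saved under pics/ and viewed, and the job is handed in when it is done.

```bash
ls; mkdir -p pics; python3 - <<'E'
from cell import telemetry, camera, calibration, order
import cv2
print(telemetry.read_state())
for n in ["scene","top","wrist"]:
    print(n,calibration(n))
    cv2.imwrite(f"pics/a_{n}.png",camera(n)[:,:,::-1])
E
```

```text
pics
{'clock': 0.0, 'joints': array([-1.18457875e+00,  3.00494736e-01,  1.52157770e+00, -1.28509018e-05,
        1.32072941e+00, -6.65658937e-02]), 'qd': array([ 0.00041121,  0.00075118,  0.00025029, -0.00071868,  0.00070078,
       -0.00011592]), 'effort': array([ 5.79701482e-04, -5.31805301e+01, -3.52736807e+01,  7.08931102e-02,
        2.43788684e-02, -1.12987107e-04]), 'eef_pos': array([ 240.52150259, -494.33062575,  212.87480165]), 'eef_rot': array([-1.62706867,  1.56958707,  1.96731064]), 'wrist_force': array([-0.63062526, -0.05204128, -0.46656119]), 'moment': array([-0.0444046 ,  0.02885745, -0.03251292]), 'finger_gap': 93.74335937180795}
scene {'fov_y': 49.718806839804486, 'cx': 265.53680688420536, 'cy': 189.9551376771597, 'k1': -0.12339560800073558, 'position': array([1108.92150758,  530.21864888,  902.47489079]), 'attitude': array([-2.41975276, -0.01134856,  2.35581195])}
top {'fov_y': 50.03106858535293, 'cx': 257.804802766232, 'cy': 195.27111730645714, 'k1': -0.12856463271127333, 'position': array([465.34968673,  23.61957435, 993.7009595 ]), 'attitude': array([-2.99257467, -0.01571904, -1.55649801])}
wrist {'fov_y': 66.62237919000063, 'cx': 256.7998854048921, 'cy': 190.61705243924467, 'k1': -0.006435137311750077, 'position': array([ 299.71224732, -466.44412763,  383.93715367]), 'attitude': array([ 2.91028206e+00,  9.29389322e-04, -1.11865774e+00])}
```

View pics/a_scene.png

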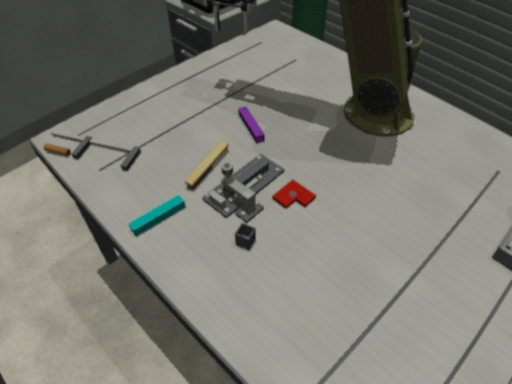

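View pics/a_top.png

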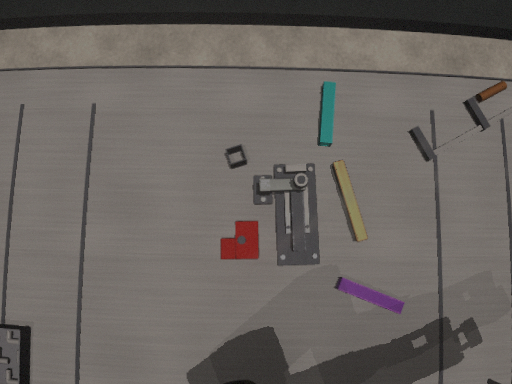

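View pics/a_wrist.png

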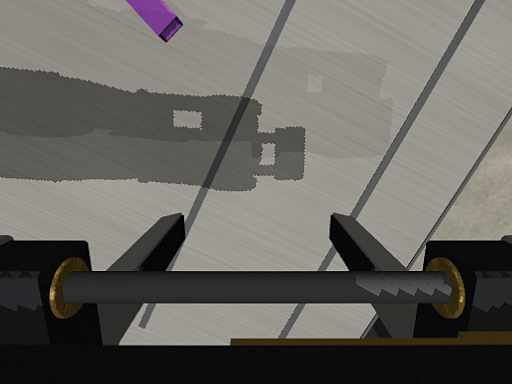

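The top view shows the bed at columns 275-320 and rows 163-265, with the stop at the far end (row 168). The screw head is near (301,180), the magnet at (240,242), the brush at (350,200) and the offcut at (236,157). I'll zoom in next.

```bash
cat > h.py <<'E'
import numpy as np, cv2
from scipy.spatial.transform import Rotation as R
from cell import telemetry, camera, calibration, order
def rays(c,px):
    f=192/np.tan(np.radians(c['fov_y'])/2)
    K=np.array([[f,0,c['cx']],[0,f,c['cy']],[0,0,1]])
    p=cv2.undistortPoints(np.array(px,float).reshape(-1,1,2),K,np.array([c['k1'],0,0,0,0.])).reshape(-1,2)
    return R.from_euler('xyz',c['attitude']).apply(np.c_[p,np.ones(len(p))])
def plane(c,px,z):
    d=rays(c,px); o=np.array(c['position']); return o+d*((z-o[2])/d[:,2])[:,None]
def proj(c,P):
    f=192/np.tan(np.radians(c['fov_y'])/2)
    q=R.from_euler('xyz',c['attitude']).inv().apply(np.atleast_2d(P)-c['position'])
    s=q[:,:2]/q[:,2:]; r2=(s**2).sum(1,keepdims=True)
    return s*(1+c['k1']*r2)*f+[c['cx'],c['cy']]
E
python3 - <<'E'
import cv2
a=cv2.imread("pics/a_top.png")[150:280,215:375]; cv2.imwrite("pics/b_top.png",cv2.resize(a,None,fx=4.5,fy=4.5,interpolation=cv2.INTER_CUBIC))
a=cv2.imread("pics/a_scene.png")[145:255,190:330]; cv2.imwrite("pics/b_scene.png",cv2.resize(a,None,fx=5,fy=5,interpolation=cv2.INTER_CUBIC))
E
```

```text
(no output)
```

View pics/b_top.png

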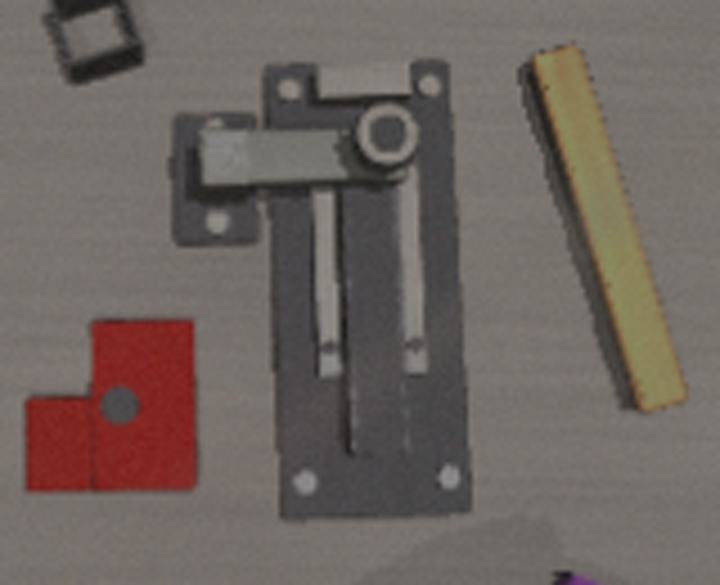

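View pics/b_scene.png

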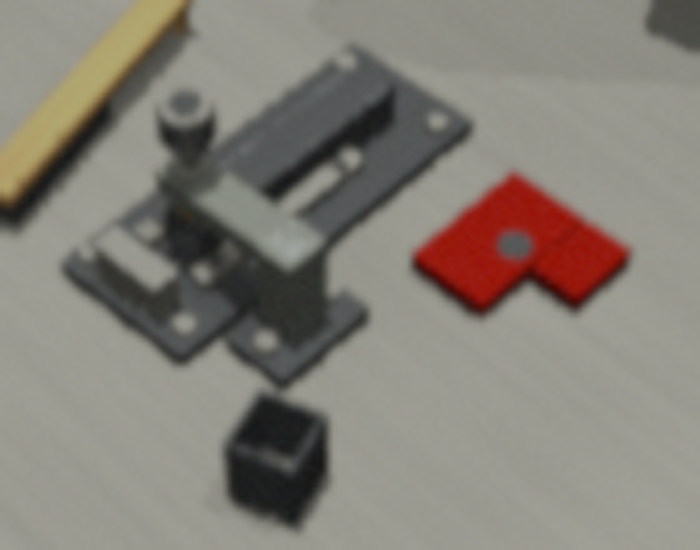

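```bash
python3 - <<'E'
from h import *
t=calibration('top'); s=calibration('scene')
o=lambda p:(np.array(p,float)+.5)/4.5-.5+[215,150]
os=lambda p:(np.array(p,float)+.5)/5-.5+[190,145]
C=plane(t,o([(264,64),(449,60),(470,510),(280,518)]),12); print(C.round(1))
print('len',np.linalg.norm(C[0]-C[3]),np.linalg.norm(C[1]-C[2]),np.linalg.norm(C[0]-C[1]))
u=(C[0]+C[1]-C[2]-C[3])[:2]; u/=np.linalg.norm(u); yaw=np.arctan2(u[1],u[0]); v=np.array([-u[1],u[0]])
m=C.mean(0)[:2]; org=m+12.5*u; print('yaw',yaw,'org',org)
L=lambda P:np.c_[(P[:,:2]-org)@u,(P[:,:2]-org)@v]
print('scene plate', L(plane(s,os([(66,268),(180,362),(472,126),(352,45)]),12)).round(1))
h=plane(t,o([(387,135)]),127.5); print('head top',h,L(h))
h2=plane(s,os([(186,104)]),127.5); print('head scene',h2,L(h2))
e=plane(t,o([(350,453),(408,453)]),42);print('tube end',e,L(e))
e=plane(s,os([(393,84)]),42);print('tube end scene',L(e))
print('rails',L(plane(t,o([(312,188),(333,188),(320,376),(342,376),(400,180),(403,374),(426,374)]),22)))
print('stop',L(plane(t,o([(318,98),(410,96)]),42)))
E
```

```text
[[ 691.3  -26.4   12. ]
 [ 695.5 -127.5   12. ]
 [ 452.9 -137.5   12. ]
 [ 447.7  -37.1   12. ]]
len 243.84227877438104 242.86944242412164 101.15201788388146
yaw 0.042475492469052314 org [584.331613   -81.58782998]
scene plate [[ 109.2  -41.7]
 [ 111.5   53.4]
 [-131.4   52.3]
 [-133.4  -47.9]]
head top [[631.13871619 -79.60984287 127.5       ]] [[ 4.68488763e+01 -1.13539203e-02]]
head scene [[631.94760874 -77.93943844 127.5       ]] [[47.72796922  1.62319611]]
tube end [[ 481.65840501  -70.79249798   42.        ]
 [ 481.98952219 -100.62571662   42.        ]] [[-102.12220291   15.14537901]
 [-103.05818403  -14.67499176]]
tube end scene [[-102.61246876   13.86060569]]
rails [[ 38.78852037  27.91610502]
 [ 38.5027843   16.71111978]
 [-61.18420447  27.40064523]
 [-61.52043561  15.82336583]
 [ 41.91094769 -19.31512477]
 [-61.42143696 -16.3921087 ]
 [-61.78722496 -28.55488364]]
stop [[ 83.41993709  24.62210837]
 [ 83.35419516 -23.99334898]]
```

```bash
cat >> h.py <<'E'
YAW=0.0425; ORG=np.array([584.3,-81.6])
def bed(p): # bed xyz->world
    c,s=np.cos(YAW),np.sin(YAW); return np.array([ORG[0]+c*p[0]-s*p[1],ORG[1]+s*p[0]+c*p[1],p[2]])
def tobed(P):
    c,s=np.cos(YAW),np.sin(YAW); d=np.array(P[:2])-ORG; return np.array([c*d[0]+s*d[1],-s*d[0]+c*d[1],P[2]])
def downR(ang): # tool x down, tool y at world angle ang
    x=np.array([0,0,-1.]); y=np.array([np.cos(ang),np.sin(ang),0]); return R.from_matrix(np.c_[x,y,np.cross(x,y)])
def rel(target,ang):
    s=telemetry.read_state(); r=R.from_euler('xyz',s['eef_rot']); 
    sh=r.inv().apply(np.array(target)-s['eef_pos'])/300
    rv=(r.inv()*downR(ang)).as_rotvec()/np.pi
    return np.r_[rv,sh].round(4)
def show():
    s=telemetry.read_state(); r=R.from_euler('xyz',s['eef_rot']).as_matrix()
    print('t',round(s['clock'],2),'bed',tobed(s['eef_pos']).round(1),'yang',round(float(np.arctan2(r[1,1],r[0,1])),3),'x',r[:,0].round(3),'F',s['wrist_force'].round(1),'M',s['moment'].round(3),'gap',round(s['finger_gap'],1),'j',np.array(s['joints']).round(3))
E
python3 - <<'E'
from h import *
show()
for a in (YAW+np.pi/2,YAW-np.pi/2): print(a,rel(bed([-125,0,80]),a))
E
```

```text
t 0.15 bed [-361.  -397.8  213. ] yang -1.118 x [-0.     0.001 -1.   ] F [-0.8 -0.3  0.3] M [-0.018 -0.011  0.008] gap 93.8 j [-1.185  0.3    1.521 -0.     1.321 -0.067]
1.6132963267948965 [-8.6940e-01 -4.0000e-04  1.0000e-04  4.4430e-01 -9.0190e-01 -1.2503e+00]
-1.5282963267948966 [ 1.3060e-01  0.0000e+00  3.0000e-04  4.4430e-01 -9.0190e-01 -1.2503e+00]
```

```bash
python3 -m handwheel '[[-0.6,0,0,0,-0.9,-1,0.25],[-0.6,0,0,0,-0.9,-1,0.25],[-0.6,0,0,0,-0.9,-1,0.25],[-0.6,0,0,0,-0.9,-1,0.25],[-0.6,0,0,0,-0.9,-1,0.25],[-0.6,0,0,0,-0.9,-1,0.25],[-0.6,0,0,0,-0.9,-1,0.25],[-0.6,0,0,0,-0.9,-1,0.25],[-0.6,0,0,0,-0.9,-1,0.25],[-0.6,0,0,0,-0.9,-1,0.25]]' 30; python3 - <<'E'
from h import *
show()
print(rel(bed([-125,0,60]),YAW+np.pi/2))
E
```

```text
clock: 1.4
eef_pos: [392.1, -120.2, 213.2]
eef_rot: [2.977, 1.57, 2.17]
wrist_force: [0.7, 0.2, 0.2]
finger_gap: 23.5
t 1.4 bed [-193.6  -30.4  213.2] yang 0.764 x [-0.001  0.001 -1.   ] F [0.7 0.2 0.2] M [ 0.014 -0.113  0.025] gap 23.5 j [-3.870e-01 -1.800e-02  1.884e+00  1.000e-03  1.276e+00 -1.151e+00]
[-2.705e-01 -3.000e-04 -2.000e-04  5.105e-01  2.387e-01  7.550e-02]
```

```bash
python3 -m handwheel '[[-0.2705,0,0,0.3,0.2387,0.0755,0.18],[-0.2705,0,0,0.5105,0.2387,0.0755,0.18],[-0.2705,0,0,0.5105,0.2387,0.0755,0.18],[-0.2705,0,0,0.5105,0.2387,0.0755,0.18],[-0.2705,0,0,0.5105,0.2387,0.0755,0.18],[-0.2705,0,0,0.5105,0.2387,0.0755,0.18]]'; python3 - <<'E'
from h import *
show()
print(rel(bed([-125,0,26]),YAW+np.pi/2))
print(rel(bed([-115,0,26]),YAW+np.pi/2))
cv2.imwrite("pics/c_w.png",camera('wrist')[:,:,::-1])
E
```

```text
clock: 2.15
eef_pos: [459.3, -86.9, 59.8]
eef_rot: [2.327, 1.569, 2.368]
wrist_force: [-0.5, 0.9, 0.3]
finger_gap: 17.1
t 2.15 bed [-125.1    0.    59.8] yang 1.613 x [-0.001  0.001 -1.   ] F [-0.5  0.9  0.3] M [ 0.061 -0.142  0.026] gap 17.1 j [-2.660e-01  3.190e-01  1.896e+00  1.000e-03  9.280e-01 -1.879e+00]
[-0.0002 -0.0003 -0.0003  0.1127 -0.0002  0.0003]
[-0.0002 -0.0003 -0.0003  0.1127 -0.0002  0.0337]
```

View pics/c_w.png

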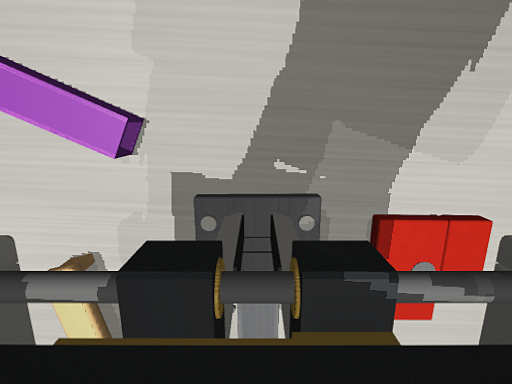

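The wrist view looks back along the bed. The fingers sit on the channel line at about column 258, just behind the tube's end. I'll descend and push.

```bash
python3 -m handwheel '[[0,0,0,0.06,0,0,0.18],[0,0,0,0.1127,0,0,0.18],[0,0,0,0.1127,0,0.02,0.18],[0,0,0,0.1127,0,0.035,0.18],[0,0,0,0.1127,0,0.05,0.18],[0,0,0,0.1127,0,0.065,0.18],[0,0,0,0.1127,0,0.08,0.18],[0,0,0,0.1127,0,0.09,0.18],[0,0,0,0.1127,0,0.10,0.18],[0,0,0,0.1127,0,0.11,0.18],[0,0,0,0.1127,0,0.12,0.18]]'; python3 - <<'E'
from h import *
show()
E
```

```text
clock: 3.58
eef_pos: [495.5, -85.4, 26.1]
eef_rot: [2.247, 1.57, 2.287]
wrist_force: [-5.5, -0.1, 4.4]
finger_gap: 16.8
t 3.58 bed [-88.9  -0.   26.1] yang 1.611 x [-0.001  0.001 -1.   ] F [-5.5 -0.1  4.4] M [0.016 0.762 0.   ] gap 16.8 j [-2.440e-01  4.430e-01  1.815e+00  1.000e-03  8.840e-01 -1.855e+00]
```

Contact force is a steady sliding level of about 5 N. I'll keep pushing in small steps until it rises.

```bash
python3 -m handwheel '[[0,0,0,0,0,0.006,0.18],[0,0,0,0,0,0.012,0.18],[0,0,0,0,0,0.018,0.18],[0,0,0,0,0,0.021,0.18],[0,0,0,0,0,0.021,0.18]]'; python3 - <<'E'
from h import *
show()
E
```

```text
clock: 4.2
eef_pos: [500.0, -85.2, 26.0]
eef_rot: [2.875, 1.565, 2.915]
wrist_force: [-20.3, -2.0, 15.1]
finger_gap: 16.7
t 4.2 bed [-84.3  -0.   26. ] yang 1.611 x [-0.005  0.001 -1.   ] F [-20.3  -2.   15.1] M [-0.18   3.298 -0.016] gap 16.7 j [-0.241  0.453  1.8   -0.     0.894 -1.852]
```

```bash
python3 -m handwheel '[[0,0,0,0,0,0.01,0.18],[0,0,0,0,0,0.014,0.18],[0,0,0,0,0,0.014,0.18]]'; python3 - <<'E'
from h import *
show()
for n in ('top','scene'): cv2.imwrite(f"pics/d_{n}.png",camera(n)[:,:,::-1])
a=cv2.imread("pics/d_top.png")[150:280,215:375]; cv2.imwrite("pics/d2_top.png",cv2.resize(a,None,fx=4.5,fy=4.5,interpolation=cv2.INTER_CUBIC))
a=cv2.imread("pics/d_scene.png")[145:255,190:330]; cv2.imwrite("pics/d2_scene.png",cv2.resize(a,None,fx=5,fy=5,interpolation=cv2.INTER_CUBIC))
E
```

```text
clock: 4.58
eef_pos: [500.2, -85.2, 25.9]
eef_rot: [2.981, 1.555, 3.022]
wrist_force: [-39.8, -3.8, 32.8]
finger_gap: 17.1
t 4.58 bed [-84.2   0.   25.9] yang 1.611 x [-0.016  0.002 -1.   ] F [-39.8  -3.8  32.8] M [-0.504  6.846  0.01 ] gap 17.1 j [-0.24   0.459  1.792 -0.002  0.907 -1.85 ]
```

View pics/d2_scene.png

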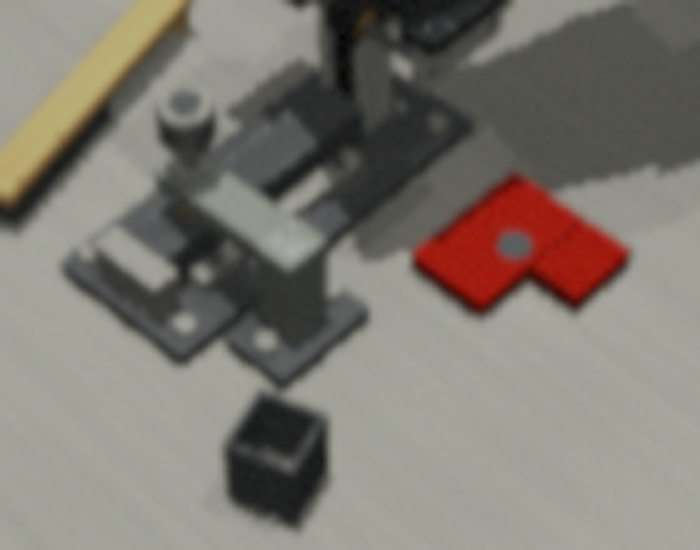

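The push met a hard stop: force rose from 20 to 40 N with no advance. The near end is at -76.2 mm, and the stop face measured in the same frame (83.4 - 160) gives -76.6 mm, so the tube is home. I'll retreat and look.

```bash
python3 -m handwheel '[[0,0,0,0,0,-0.03,0.18],[0,0,0,0,0,-0.1,0.18],[0,0,0,-0.1,0,-0.1,0.18],[0,0,0,-0.3,0,-0.1,0.5],[0,0,0,-0.45,0,-0.1,1],[0,0,0,-0.45,0,-0.1,1],[0,0,0,-0.45,0,-0.1,1]]'; python3 - <<'E'
from h import *
show()
for n in ('top','scene'): cv2.imwrite(f"pics/e_{n}.png",camera(n)[:,:,::-1])
a=cv2.imread("pics/e_top.png")[150:280,215:375]; cv2.imwrite("pics/e2_top.png",cv2.resize(a,None,fx=4.5,fy=4.5,interpolation=cv2.INTER_CUBIC))
a=cv2.imread("pics/e_scene.png")[170:230,200:270]; cv2.imwrite("pics/e2_scene.png",cv2.resize(a,None,fx=9,fy=9,interpolation=cv2.INTER_CUBIC))
print(rel(bed([46.8,0.5,165]),2.2))
E
```

```text
clock: 5.55
eef_pos: [472.2, -86.5, 160.6]
eef_rot: [2.969, 1.555, 3.009]
wrist_force: [-0.3, -0.5, -0.4]
finger_gap: 53.2
t 5.55 bed [-112.2   -0.2  160.6] yang 1.611 x [-0.016  0.002 -1.   ] F [-0.3 -0.5 -0.4] M [ 0.117 -0.157 -0.011] gap 53.2 j [-0.256  0.207  1.767 -0.002  1.184 -1.867]
[-0.1874 -0.0051 -0.0026 -0.0255  0.0032  0.5307]
```

View pics/e2_scene.png

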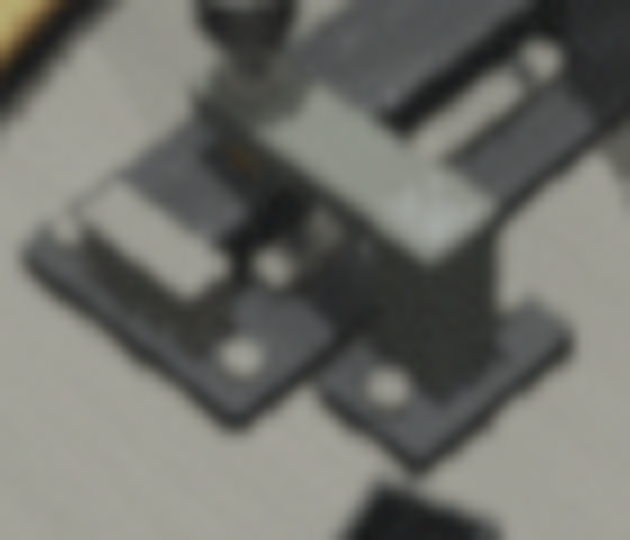

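View pics/e2_top.png

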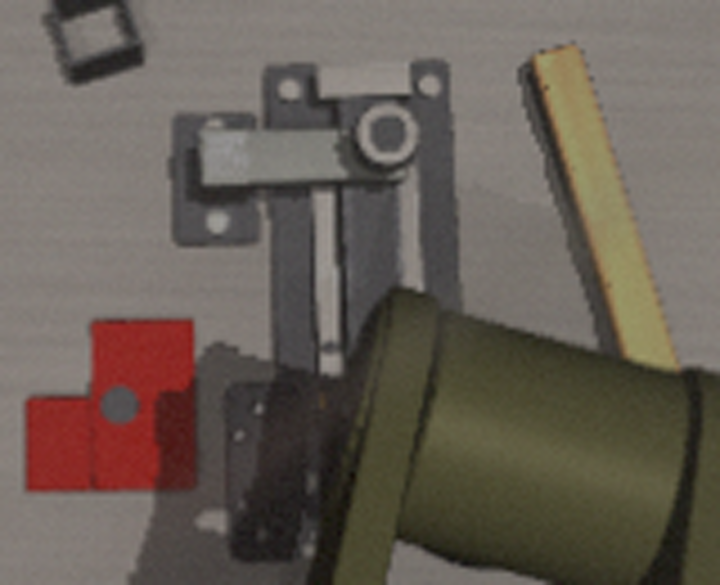

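The tube now butts directly on the stop in both views: in the top view its end meets the stop block at row 98. Next I'll go above the head with joint 6 wound back.

```bash
python3 - <<'E'
from h import *
print(rel(bed([46.8,0.3,165]),2.12))
E
python3 -m handwheel '[[0,0,0,-0.025,0,0.1,1],[-0.162,-0.005,-0.0026,-0.025,0.003,0.35,1],[-0.162,-0.005,-0.0026,-0.025,0.003,0.5307,1],[-0.162,-0.005,-0.0026,-0.0155,0.003,0.5307,1],[-0.162,-0.005,-0.0026,-0.0155,0.003,0.5307,1],[-0.162,-0.005,-0.0026,-0.0155,0.003,0.5307,1],[-0.162,-0.005,-0.0026,-0.0155,0.003,0.5307,1]]'; python3 - <<'E'
from h import *
show()
cv2.imwrite(f"pics/f_w.png",camera('wrist')[:,:,::-1])
c=calibration('wrist')
for p in ([46.8,0,127],[46.8,0,140]): print(proj(c,bed(p)))
E
```

```text
[-0.162  -0.0051 -0.0024 -0.0255  0.0026  0.5307]
clock: 6.52
eef_pos: [630.7, -79.3, 162.5]
eef_rot: [-1.784, 1.57, -1.237]
wrist_force: [0.3, -0.8, 0.3]
finger_gap: 94.1
t 6.53 bed [ 46.4   0.3 162.5] yang 2.118 x [ 0.    -0.001 -1.   ] F [ 0.3 -0.8  0.3] M [ 0.079 -0.11  -0.047] gap 94.1 j [-1.820e-01  5.320e-01  1.316e+00 -1.000e-03  1.294e+00 -2.300e+00]
[[257.07431667 214.34227022]]
[[257.0735423  220.05676305]]
```

View pics/f_w.png

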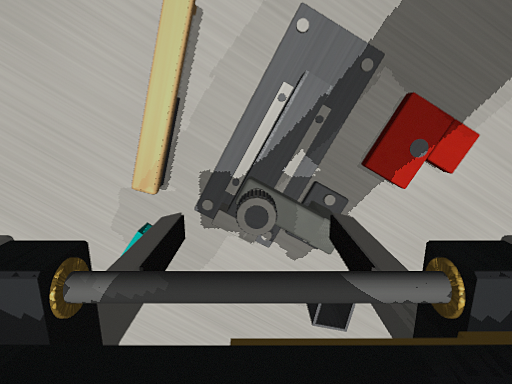

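The head is centred between the fingers at pixel (257,216); I predicted (257,214). Now I'll descend and grip.

```bash
python3 -m handwheel '[[0,0,0,0.12,0,0,1],[0,0,0,0.203,0,0,0.6],[0,0,0,0.203,0,0,0.2],[0,0,0,0.203,0,0,0.2],[0,0,0,0.203,0,0,0.2],[0,0,0,0.203,0,0,0.2],[0,0,0,0.203,0,0,0.2]]' 25; python3 - <<'E'
from h import *
show()
E
```

```text
clock: 7.45
eef_pos: [630.9, -79.4, 102.0]
eef_rot: [-1.367, 1.57, -0.819]
wrist_force: [-0.6, -0.5, 0.3]
finger_gap: 37.5
t 7.45 bed [ 46.6   0.3 102. ] yang 2.118 x [ 0.001 -0.001 -1.   ] F [-0.6 -0.5  0.3] M [ 0.108 -0.162 -0.016] gap 37.5 j [-1.820e-01  5.920e-01  1.371e+00 -1.000e-03  1.178e+00 -2.301e+00]
```

```bash
python3 -m handwheel '[[0,0,0,0,0,0,0.2],[0,0,0,0,0,0,0.2],[0,0,0,0,0,0,0.2]]' 25; python3 - <<'E'
from h import *
show()
E
```

```text
clock: 7.82
eef_pos: [631.0, -79.6, 102.0]
eef_rot: [-1.342, 1.569, -0.794]
wrist_force: [2.6, -3.8, -2.2]
finger_gap: 29.6
t 7.83 bed [ 46.8  -0.  102. ] yang 2.118 x [ 0.001 -0.001 -1.   ] F [ 2.6 -3.8 -2.2] M [-0.549 -0.603  0.026] gap 29.6 j [-1.830e-01  5.920e-01  1.371e+00 -1.000e-03  1.178e+00 -2.301e+00]
```

```bash
python3 -m handwheel '[[0.04,0,0,0.0005,0,0,0.2],[0.08,0,0,0.001,0,0,0.2],[0.12,0,0,0.0016,0,0,0.2],[0.16,0,0,0.0021,0,0,0.2],[0.2,0,0,0.0027,0,0,0.2],[0.24,0,0,0.0032,0,0,0.2],[0.28,0,0,0.0037,0,0,0.2],[0.3,0,0,0.004,0,0,0.2]]' 25; python3 - <<'E'
from h import *
for i in range(4):show(); camera('wrist')
E
```

```text
clock: 8.82
eef_pos: [630.9, -77.7, 100.8]
eef_rot: [1.402, 1.569, 1.005]
wrist_force: [0.5, 9.7, 1.3]
finger_gap: 30.0
t 8.82 bed [ 46.8   1.9 100.8] yang 1.174 x [ 0.001  0.001 -1.   ] F [0.5 9.7 1.3] M [ 1.796 -0.237  0.108] gap 30.0 j [-0.181  0.593  1.372  0.002  1.176 -1.355]
t 8.88 bed [ 46.8   1.9 100.8] yang 1.171 x [ 0.001  0.001 -1.   ] F [0.1 8.5 0.6] M [ 1.647 -0.139  0.102] gap 29.2 j [-1.810e-01  5.930e-01  1.372e+00  1.000e-03  1.176e+00 -1.353e+00]
t 8.93 bed [ 46.7   1.9 100.8] yang 1.175 x [ 0.001  0.001 -1.   ] F [0.  9.5 0.4] M [ 1.705 -0.19   0.03 ] gap 29.7 j [-1.810e-01  5.930e-01  1.372e+00  1.000e-03  1.176e+00 -1.356e+00]
t 8.97 bed [ 46.8   1.9 100.8] yang 1.176 x [ 0.001  0.001 -1.   ] F [0.2 9.2 1.4] M [ 1.667 -0.202  0.089] gap 29.6 j [-1.810e-01  5.930e-01  1.372e+00  1.000e-03  1.176e+00 -1.358e+00]
```

```bash
cat >> h.py <<'E'
def tq(n=6):
    M=[];F=[]
    for i in range(n):
        s=telemetry.read_state();M.append(s['moment']);F.append(s['wrist_force']); camera('wrist')
    M=np.array(M);print('Mz mean',M[:,2].mean().round(3),'sd',M[:,2].std().round(3),'F',np.mean(F,0).round(1))
E
python3 -m handwheel '[[0.03,0,0,0.0004,0,0,0.2],[0.06,0,0,0.0008,0,0,0.2],[0.09,0,0,0.0012,0,0,0.2],[0.12,0,0,0.0016,0,0,0.2],[0.15,0,0,0.002,0,0,0.2],[0.15,0,0,0.002,0,0,0.2]]' 25; python3 - <<'E'
from h import *
show();tq()
E
```

```text
clock: 9.78
eef_pos: [631.5, -76.8, 100.3]
eef_rot: [1.717, 1.568, 0.85]
wrist_force: [6.3, 4.6, -2.1]
finger_gap: 29.6
t 9.78 bed [ 47.4   2.8 100.3] yang 0.705 x [ 0.002  0.002 -1.   ] F [ 6.3  4.6 -2.1] M [ 0.673 -1.197  0.102] gap 29.6 j [-0.18   0.594  1.372  0.003  1.174 -0.886]
Mz mean 0.064 sd 0.027 F [ 6.2  4.2 -2.1]
```

```bash
python3 -m handwheel '[[0.04,0,0,0.0005,0,0,0.2],[0.08,0,0,0.001,0,0,0.2],[0.12,0,0,0.0015,0,0,0.2],[0.15,0,0,0.002,0,0,0.2],[0.15,0,0,0.002,0,0,0.2]]' 25; python3 - <<'E'
from h import *
show();tq()
E
```

```text
clock: 10.7
eef_pos: [632.4, -76.2, 99.8]
eef_rot: [1.916, 1.565, 0.579]
wrist_force: [10.8, 1.7, -5.3]
finger_gap: 29.5
t 10.7 bed [48.3  3.4 99.8] yang 0.234 x [ 0.005  0.003 -1.   ] F [10.8  1.7 -5.3] M [ 0.12  -1.76   0.051] gap 29.5 j [-0.179  0.595  1.372  0.004  1.171 -0.414]
Mz mean 0.057 sd 0.033 F [10.3  1.4 -4.5]
```

```bash
python3 -m handwheel '[[0.04,0,0,0.0007,0.003,0,0.2],[0.08,0,0.0015,0.0014,0.005,0,0.2],[0.12,0,0.0015,0.002,0.005,0,0.2],[0.15,0,0.0015,0.0025,0.005,0,0.2],[0.15,0,0.0015,0.0025,0.005,0,0.2]]' 25; python3 - <<'E'
from h import *
show();tq()
E
```

```text
clock: 11.62
eef_pos: [633.8, -76.1, 99.1]
eef_rot: [2.087, 1.562, 0.281]
wrist_force: [-0.0, -4.6, 0.8]
finger_gap: 29.8
t 11.62 bed [49.7  3.4 99.1] yang -0.235 x [ 0.009  0.003 -1.   ] F [-0.  -4.6  0.8] M [-0.783  0.112  0.05 ] gap 29.8 j [-0.179  0.596  1.372  0.004  1.166  0.055]
Mz mean 0.039 sd 0.032 F [-0.1 -4.8  0.7]
```

```bash
python3 - <<'E'
from h import *
show()
s=telemetry.read_state();a=-0.235
print(rel(s['eef_pos'],a))
print(rel(s['eef_pos']-[0,0,.6],a-0.471))
E
```

```text
t 11.93 bed [49.6  3.5 99. ] yang -0.235 x [ 0.009  0.003 -1.   ] F [ 0.2 -5.3  1. ] M [-0.956  0.167  0.063] gap 29.4 j [-0.178  0.596  1.372  0.005  1.166  0.055]
[ 0.     -0.0015 -0.0025  0.      0.      0.    ]
[ 0.15   -0.0021 -0.0021  0.002  -0.      0.    ]
```

```bash
python3 -m handwheel '[[0.04,-0.001,-0.001,0.0005,0,0,0.2],[0.08,-0.002,-0.002,0.001,0,0,0.2],[0.12,-0.002,-0.002,0.0015,0,0,0.2],[0.15,-0.002,-0.002,0.002,0,0,0.2],[0.15,-0.002,-0.002,0.002,0,0,0.2]]' 25; python3 - <<'E'
from h import *
show();tq()
s=telemetry.read_state();a=-0.235-.471
print(rel(s['eef_pos']-[0,0,.4],a-0.314))
E
```

```text
clock: 12.55
eef_pos: [634.5, -76.6, 98.7]
eef_rot: [1.961, 1.568, -0.316]
wrist_force: [6.0, -7.0, -2.5]
finger_gap: 29.7
t 12.55 bed [50.4  2.9 98.7] yang -0.707 x [ 0.003 -0.001 -1.   ] F [ 6.  -7.  -2.5] M [-1.239 -1.109  0.154] gap 29.7 j [-0.177  0.601  1.364 -0.     1.173  0.53 ]
Mz mean 0.113 sd 0.043 F [ 6.3 -7.2 -2.2]
[ 0.1002 -0.0005 -0.0008  0.0013 -0.      0.    ]
```

```bash
python3 -m handwheel '[[0.03,0,0,0.0005,0.002,0,0.2],[0.06,-0.0005,-0.0008,0.0008,0.004,0,0.2],[0.08,-0.0005,-0.0008,0.001,0.004,0,0.2],[0.08,-0.0005,-0.0008,0.001,0.004,0,0.2]]' 25; python3 - <<'E'
from h import *
show();tq(12)
s=telemetry.read_state();a=-0.707-.251
print(rel(s['eef_pos']-[0,0,.3],a-0.251))
E
```

```text
clock: 13.35
eef_pos: [635.1, -77.1, 98.5]
eef_rot: [-0.816, 1.57, 2.941]
wrist_force: [-4.8, -3.3, 3.9]
finger_gap: 29.4
t 13.35 bed [50.9  2.3 98.5] yang -0.955 x [-0.001  0.    -1.   ] F [-4.8 -3.3  3.9] M [-0.3    0.911  0.164] gap 29.4 j [-0.178  0.605  1.359  0.     1.179  0.777]
Mz mean 0.152 sd 0.03 F [-4.9 -1.9  3.5]
[ 0.0812  0.0002  0.0002  0.001   0.     -0.    ]
```

Torque is now rising: 0.05, 0.11, then 0.15 N m, so the nose touched at about 2.5 rad. One more small turn.

```bash
python3 -m handwheel '[[0.03,0,0,0.0004,0,0,0.2],[0.06,0,0,0.0008,0,0,0.2],[0.08,0,0,0.001,0,0,0.2],[0.08,0,0,0.001,0,0,0.2]]' 25; python3 - <<'E'
from h import *
show();tq(12)
E
```

```text
clock: 14.45
eef_pos: [635.3, -77.5, 98.4]
eef_rot: [0.652, 1.57, -2.123]
wrist_force: [-0.1, -6.8, 1.7]
finger_gap: 29.1
t 14.45 bed [51.1  1.9 98.4] yang -1.204 x [-0. -0. -1.] F [-0.1 -6.8  1.7] M [-1.085  0.025  0.22 ] gap 29.1 j [-1.780e-01  6.050e-01  1.359e+00 -1.000e-03  1.178e+00  1.026e+00]
Mz mean 0.205 sd 0.023 F [-0.6 -6.1  1.5]
```

The torque is 0.205 N m, in the middle of the thumb-tight band. I'll release and lift.

```bash
python3 -m handwheel '[[0,0,0,0,0,0,0.9],[0,0,0,0,0,0,0.9],[0,0,0,0,0,0,0.9],[0,0,0,0,0,0,0.9],[0,0,0,0,0,0,0.9],[0,0,0,-0.15,0,0,0.9],[0,0,0,-0.3,0,0,0.9],[0,0,0,-0.5,0,0,0.9],[0,0,0,-0.5,0,0,0.9],[0,0,0,-0.5,0,0,0.9]]'; python3 - <<'E'
from h import *
show();tq(6)
print(rel(bed([-200,0,250]),-1.4))
E
```

```text
clock: 16.3
eef_pos: [635.1, -77.4, 247.6]
eef_rot: [-0.104, 1.57, -2.878]
wrist_force: [-0.6, -0.3, -0.9]
finger_gap: 84.3
t 16.3 bed [ 50.9   2.  247.6] yang -1.203 x [-0.001 -0.    -1.   ] F [-0.6 -0.3 -0.9] M [-0.006 -0.012  0.006] gap 84.3 j [-0.178  0.486  1.187 -0.     1.47   1.025]
Mz mean 0.019 sd 0.026 F [-0.2  0.1  0.1]
[ 6.270e-02  5.000e-04  1.000e-04 -7.000e-03 -2.612e-01  7.949e-01]
```

```bash
python3 -m handwheel '[[0,0,0,0,-0.26,0.79,0.9],[0,0,0,0,-0.26,0.79,0.9],[0,0,0,0,-0.26,0.79,0.9],[0,0,0,0,-0.26,0.79,0.9],[0,0,0,0,-0.26,0.79,0.9],[0,0,0,0,-0.26,0.79,0.9]]'; python3 - <<'E'
from h import *
show()
for n in ('top','scene'): cv2.imwrite(f"pics/g_{n}.png",camera(n)[:,:,::-1])
a=cv2.imread("pics/g_top.png")[150:280,215:375]; a=cv2.resize(a,None,fx=4.5,fy=4.5,interpolation=cv2.INTER_CUBIC)
cv2.imwrite("pics/g2_top.png",a)
b=cv2.imread("pics/g_scene.png")[145:255,190:330]; cv2.imwrite("pics/g2_scene.png",cv2.resize(b,None,fx=5,fy=5,interpolation=cv2.INTER_CUBIC))
E
```

```text
clock: 17.35
eef_pos: [386.6, -90.0, 248.3]
eef_rot: [0.524, 1.57, -2.25]
wrist_force: [0.4, -0.6, 0.1]
finger_gap: 84.4
t 17.35 bed [-197.9   -0.   248.3] yang -1.203 x [-0.    -0.001 -1.   ] F [ 0.4 -0.6  0.1] M [ 0.009 -0.009 -0.031] gap 84.4 j [-3.210e-01 -8.000e-02  1.860e+00 -1.000e-03  1.362e+00  8.830e-01]
```

View pics/g2_top.png

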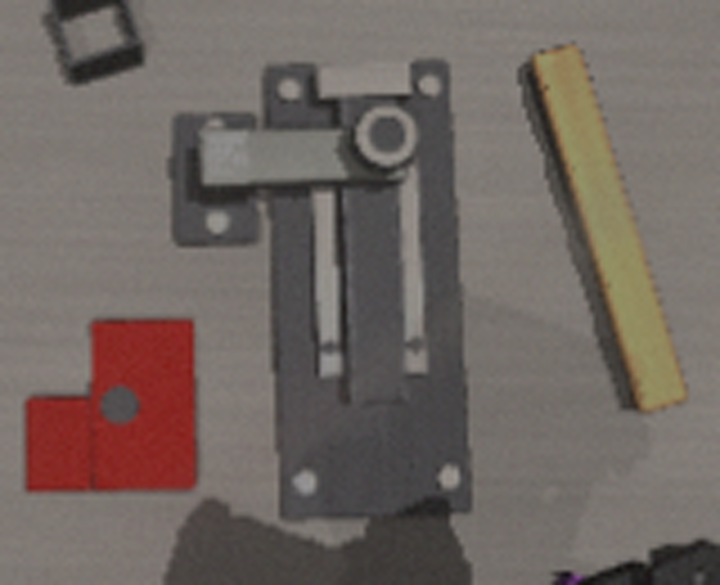

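View pics/g2_scene.png

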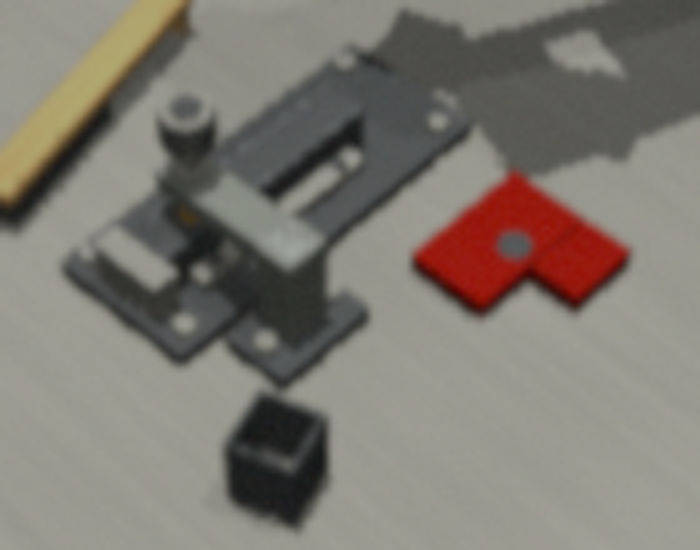

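```bash
python3 - <<'E'
from h import *
t=calibration('top'); s=calibration('scene')
o=lambda p:(np.array(p,float)+.5)/4.5-.5+[215,150]
print('tube end',[tobed(p).round(1) for p in plane(t,o([(350,402),(405,402)]),42)])
p=proj(s,[bed([48,1,z]) for z in (127.5,123.3)]);print('exp shift scene',p[1]-p[0])
a=cv2.imread('pics/a_scene.png',0);b=cv2.imread('pics/g_scene.png',0)
T=a[162:176,219:236]; W=b[155:185,212:243]
k=8;T8=cv2.resize(T,None,fx=k,fy=k,interpolation=cv2.INTER_CUBIC);W8=cv2.resize(W,None,fx=k,fy=k,interpolation=cv2.INTER_CUBIC)
_,v,_,l=cv2.minMaxLoc(cv2.matchTemplate(W8,T8,cv2.TM_CCOEFF_NORMED));print('shift',l[0]/k-7,l[1]/k-7,v)
E
```

```text
tube end [array([-76. ,  14.2,  42. ]), array([-76.9, -14.2,  42. ])]
exp shift scene [0.09278286 1.12238105]
shift 0.25 0.875 0.9813045859336853
```

```bash
python3 - <<'E'
from h import *
print(order.sign_off())
E
```

```text
the job is handed in; nothing more can be done
None
```

I pushed the tube home against the end stop, screwed the thumbscrew down until it seated, let go, backed away and handed the job in at about 17.5 s. No verdict is given, and I could not measure the press on the tube directly.

- **Tube:** the push met a hard stop, with the force rising from 20 to 40 N and no further advance. The final picture puts the tube's near end at -76.5 mm along the bed. The stop as I measured it gives -76.6 mm for fully home.
- **Thumbscrew:** I turned the head about 3.3 rad clockwise in one grip, with no regrip. The torque stayed near 0.05 N m while free, then rose through 0.11 and 0.15 to 0.205 N m. I stopped there, about 0.19 N m after taking off the sensor's resting offset. From the stated stiffness that is a press of about 30 N.
- **Surroundings:** the brush, magnet and offcut look unmoved in the last views, and the wrist force is about zero with the gripper clear.

**What disagreed:**
- **Head descent:** by picture matching the head came down about 3.3 mm, against 4.2 mm expected from the turn. That is close to what so small a shift can resolve, but a little slip in the grip is possible.
- **Head position:** the gripper drifted up to 4.5 mm sideways while turning, so my estimate of the screw axis may be slightly off. Side forces stayed around 11 N or less.

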